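# Set the sowing gauge to the next row

### The arm

A 6-joint arm with a two-finger parallel gripper is mounted at the origin on the work surface. World frame = base frame: x ahead of the robot, y to its left, z up, the work surface at z = 0. Lengths are in m, angles in rad, forces in N, time in s.
With the tool pointing down it reaches from about 0.275 to 0.975 m from the base axis. Payload 8.4 kg.
Tool frame: the origin (TCP) lies between the finger pads; the fingertips stand 19 mm ahead of it and the grasp point (between the pads) is the TCP; z points along the fingers, y is the line along which they close (so a half turn about z gives the same grasp; the last joint's range is limited). The gripper opens to 92 mm and grips with 3 to 60 N. Pads are 20 mm wide; open, the fingers measure 128 mm over their backs; the gripper's body (75 mm by 189 mm) begins 69 mm behind the grasp point.
Start: joints at [-0.002, 0.353, 1.633, -0, 1.155, -0.002], TCP at [0.625, -0, 0.234] pointing down, gripper open.
Joint ranges: [-2.63, 2.63], [-0.92, 2.1], [0.06, 2.66], [-1.3, 4.44], [0, 2.69], [-3.02, 3.02]. Speed limits (rad/s): [2.22, 2.22, 2.79, 3.14, 3.14, 3.14].

### API

Orientations are given as a unit quaternion [w, x, y, z].
In Python, from cell import arm gives the robot as it stands.
- The arm moves only by the tool servo_tool, never from a script. Its argument "increments" is a list of rows, each a list of 4 numbers: the shift along the tool's x, y, z in m, then the turn about the tool's z in degrees. In form: [[dx, dy, dz, roll], ...]. A call has 1 to 8 rows; each row is the pose to reach, as a shift and turn from the pose commanded when the call began, along the tool's axes at that moment; what a row does not reach only later rows make up. A row lasts 1/8 s, in which the tool goes at most 62.5 mm and 10.7 degrees, less where a joint would pass 70% of its speed; a pose out of reach is approached as far as the arm can. A call with a gripper value outside its range is refused whole. "claw" is the closure in counts, from 0 (fully open) to 255 (shut), set as the call begins (left out, the last holds). The fingers move at their own pace and stop on an object; "newtons" is the grip in N (left out, the last holds). Time passes only in rows, so rows that repeat a pose let the fingers close. It gives the time, the measured TCP pose, the force, the opening and the grip force at its end, in the units of the state.
- arm.read_state(): the state, without advancing time (a new reading comes with each control period).
- arm.get_image(name): name is "scene" or "side" or "wrist"; returns a dict with "frame" (420x560x3 uint8, blue, green, red), "fx", "fy", "cx", "cy" (pixels), "T" (4x4, takes a point from camera to world coordinates). Camera axes: x right, y down, z forward; pixel columns grow to the right and rows downward; lengths in m; the calibration is good to about 2 mm. A picture is of the moment at which its call begins. There is no depth.
- arm.sign_off(): hands the job in; it is judged then, once.
Trained networks look in a picture, given as the dict that the camera call returned (one of the last four; its "shot" number tells which), for a name from the list of things; names that differ only in an ending like _2 or _b are one class to them, and where a whole thing is asked for, a point or a joint stands for the part that bears it (a point fixed in the world has none). Each returns a list of dicts, best first, with "score" (0 to 1); they miss things now and then, are a little off and sometimes report something else, mostly with a low value. They report only what shows in the picture. A call takes as long as a camera call.
- arm.boxes_of(query, picture): "extent" ([centre column, centre row, width, height] in pixels, round what is visible of it).
- arm.silhouettes(query, picture): "pixels" (420x560 bool, what is visible of it) and "extent" ([centre column, centre row, width, height] in pixels, round what is visible of it).
- arm.place_of(query, picture): "pixel" ([column, row] in pixels: a listed point, or the origin of a listed thing).
The state is a dict: "t": time; "joint_positions": joint angles; "joint_vel": joint speeds; "joint_efforts": joint torques, N m; "tcp_pos": TCP position; "eef_rot": TCP orientation; "wrist_force": force on the tool from outside, world axes, zero at the start; "ft_torque": the same for the moment, N m; "grip_width": opening from 0.0 (shut) to 1.0 (fully open); "gripper_force": force on a finger pad.
Only numpy, scipy, OpenCV 4.12 (cv2) and the standard library are available. Lean on these libraries where they do the work, as an engineer would, in place of code of your own. Each camera call takes 0.05 s, during which the arm holds its last target. There are 200 camera calls.

### The job

Set the sowing gauge to the next row: with the fingertips, press down the sprung pad in the middle of the slide to free its friction brake, keep it pressed while you push the slide along its rail right up against the stop that has the plant label in it, then let the pad spring back up. Do not force the slide along while its brake is on, and leave the other things on the bench where they are.

Things in the scene. Friction and masses are not known exactly. Their poses are not given: they have to be found in the camera images.
- gauge: Sowing gauge, fixed: plywood board 360 x 560 x 12 mm with a straight aluminium rail (46 mm wide, 400 mm long, top 52 mm above the bench) and, on the rail's +x side, a green 3 x 6 cell seed tray 57 mm high. Origin on the bench under the rail's middle; y along the rail, x across it, z up.
- slide_well (a point): Middle of the slide's well, level with the raised pad's top (71 mm above the bench). Grey slide, 60 mm across, 68 mm along the rail: an open well, inside 48 mm across by 54 mm along, walls 8 mm above the raised pad; shut fingers fit in and can push on its end walls. A thin bar goes from it over the tray, its top 2 mm below this point. Axes as the gauge's.
- pad_top (a point): Middle of the top of the black ribbed rubber pad (44 x 50 mm) that fills the well. Up, it is held by a spring and its brake shoe grips the rail; the slide then resists about 12 to 15 N. z up.
- pad (a joint): How far the pad is pressed down: about 0 up (brake on), 0.006 m fully down. The push needed grows from about 0 to 8 N over the first 3 mm and to 11 N at the bottom. The brake is free from about 3 mm on: press 4 to 6 mm to be sure. It springs back up when let go.
- slide (a joint): Position of the slide along the rail, m, growing along the gauge's +y; 0 with the slide at the rail's middle. With the pad down it moves with about 1 to 2 N, so that fingers pressing on the pad drag it along. It stays where it is left.
- marked_stop_mid (a point): Marked stop: fixed black clip over the rail, 52 mm across, 16 mm along the rail, with a dark wooden plant label (18 x 3 x 50 mm) leaning from its top away from the tray, up to 115 mm above the bench. May be on either side of the slide. Point: the clip's centre, 3 mm under its flat top. The slide touches it when this is 42 mm from slide_well. Axes as the gauge's.
- plain_stop_mid (a point): The other stop, the same black clip without a label, on the other side of the slide. Same point as on the marked stop.
- pot: Bystander: small terracotta pot, 56 mm wide, 50 mm high, on the board on the robot's side of the rail. Origin under its middle.
- packet: Bystander: small cardboard box of seed, 30 x 45 x 16 mm, on the board on the robot's side of the rail. Origin under its middle.
- jar: Bystander: seed jar, 44 mm wide, 60 mm high, on the board past an end of the rail. Origin under its middle.
- tin: Bystander: small steel tin, 40 mm wide, 45 mm high, on the board past an end of the rail. Origin under its middle.
- dibber: Bystander: wooden T-handled dibber, 125 mm long, lying across the board past an end of the rail, T-handle toward the robot. Origin under its shaft's middle.

How it is judged:
By the outcome, as a careful person would: the job done as asked, in the order asked, and still so for the second after the job is handed in, with the robot touching nothing.
It also fails if it takes over 38 s, if anything falls off the work surface, if the arm or the gripper's body presses on something with over 40 N, if the wrist force passes 120 N, or if a joint passes its speed limit or range.

## Working session

There is one attempt and no reset: what is moved stays moved. The work goes in short steps, Python scripts to look and compute and a tool call to move; the robot and the scene stay as the last step left them, time stands still between calls to the robot, and variables do not carry over. Pictures are saved under pics/ and viewed, at most 10 in all, crops included, and the job is handed in when it is done.

Besides the shell and the picture viewer there is one more tool, called after "Request:" as name([rows], argument=value, ...), one row to a line, values as JSON. servo_tool: Moves the arm, as the interface text tells. Its arguments: {"type":"object","properties":{"increments":{"type":"array"},"claw":{"type":"number"},"newtons":{"type":"number"}},"required":["increments"]}

```bash
mkdir -p pics
cat > h.py <<'E'
from cell import arm
import numpy as np, cv2
def ray(p,uv):
    d=np.array([(uv[0]-p['cx'])/p['fx'],(uv[1]-p['cy'])/p['fy'],1.0]); T=np.array(p['T'])
    return T[:3,3],T[:3,:3]@d
def at_z(p,uv,z):
    o,d=ray(p,uv); return o+d*(z-o[2])/d[2]
def tri(obs):
    A=np.zeros((3,3));b=np.zeros(3)
    for p,uv in obs:
        o,d=ray(p,uv); d=d/np.linalg.norm(d); M=np.eye(3)-np.outer(d,d); A+=M;b+=M@o
    return np.linalg.solve(A,b)
E
python3 - <<'E'
from h import *
np.set_printoptions(precision=4,suppress=True)
P={n:arm.get_image(n) for n in ("scene","side","wrist")}
cv2.imwrite("pics/a.png",P["scene"]["frame"]);cv2.imwrite("pics/b.png",P["side"]["frame"])
Z=dict(slide_well=.071,pad_top=.071,marked_stop_mid=None,plain_stop_mid=None,gauge=0,pot=.012,packet=.012,jar=.012,tin=.012,dibber=.012)
for q,z in Z.items():
    for n,p in P.items():
        r=arm.place_of(q,p)[:2]
        for k in r: print(q,n,np.round(k["pixel"],1),round(k["score"],2), at_z(p,k["pixel"],.066 if z is None else z)[:2])
s=arm.read_state(); print(s["t"],s["eef_rot"],s["tcp_pos"])
E
```

```text
slide_well scene [282.6 209.3] 0.88 [0.5296 0.0393]
slide_well side [281.1 205.5] 0.67 [0.528  0.0422]
slide_well wrist [185.5 159.5] 0.61 [0.5278 0.0409]
pad_top scene [380.9 283.3] 0.69 [0.649  0.3141]
pad_top scene [278.9 210.2] 0.47 [0.5363 0.0333]
pad_top side [281.7 209.4] 0.91 [0.5226 0.0522]
pad_top side [294.1 285.5] 0.48 [0.4365 0.2078]
pad_top wrist [186.2 162.9] 0.74 [0.5283 0.0374]
marked_stop_mid scene [241.2 197.3] 0.76 [ 0.5269 -0.073 ]
marked_stop_mid scene [283.  210.4] 0.43 [0.5272 0.0389]
marked_stop_mid side [298.  173.8] 0.63 [ 0.5377 -0.0724]
marked_stop_mid wrist [196.8 258.8] 0.88 [ 0.5312 -0.0702]
marked_stop_mid wrist [185.9 159.6] 0.7 [0.5267 0.0404]
plain_stop_mid scene [331.6 221.3] 0.64 [0.5137 0.1536]
plain_stop_mid scene [191.8 214.1] 0.4 [ 0.6319 -0.14  ]
plain_stop_mid side [255.5 246.8] 0.97 [0.5282 0.1534]
plain_stop_mid wrist [171.4  34.8] 0.74 [0.5212 0.1579]
gauge scene [286.8 233.5] 0.59 [0.527  0.0478]
gauge side [281.4 235.6] 0.72 [0.5242 0.0506]
gauge wrist [200.7 150.1] 0.91 [0.5257 0.047 ]
gauge wrist [247.5 327.2] 0.65 [ 0.5783 -0.2037]
pot wrist [124.7  49.9] 0.89 [0.4499 0.1583]
packet scene [268.1 205.2] 0.44 [ 0.4644 -0.037 ]
packet side [327.4 213.7] 0.52 [ 0.4563 -0.0345]
jar scene [392.  257.3] 0.77 [0.5071 0.2964]
jar scene [282.  210.5] 0.16 [0.4679 0.0039]
jar side [233.8 340.4] 0.97 [0.4986 0.2958]
tin scene [380.  283.2] 0.57 [0.5928 0.2988]
tin side [183.9 317.7] 0.73 [0.5906 0.2915]
dibber scene [187.4 211.7] 0.6 [ 0.5761 -0.2018]
dibber side [297.2 161.1] 0.63 [ 0.5846 -0.1925]
dibber wrist [246.9 326. ] 0.97 [ 0.5789 -0.1934]
1.65 [-0.      0.7071  0.7071 -0.    ] [ 0.625  -0.      0.2336]
```

Run:
```python
from h import *
a=cv2.imread("pics/a.png");b=cv2.imread("pics/b.png")
p=arm.get_image("wrist")
cv2.imwrite("pics/w.png",p["frame"])
c=np.hstack([cv2.resize(a[130:330,150:420],(400,296)),cv2.resize(b[130:380,150:400],(400,400))[:296]])
cv2.imwrite("pics/c.png",c)
```

```text
(no output)
```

View pics/w.png

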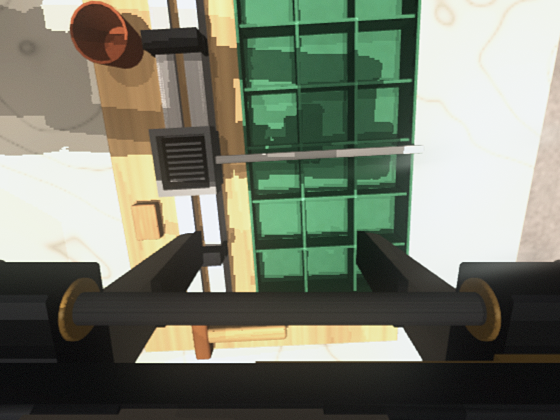

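View pics/c.png

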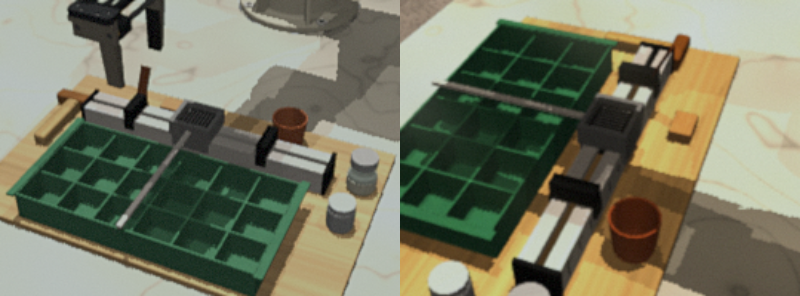

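The marked stop, with its label, is at y≈-0.072 on the dibber side. In the crop of the scene view the label is at (143,80). In the wrist view the slide is at (184,160) and the plain stop is at (175,40). The rail yaw is about +2.6°, and I need to push the slide about 70 mm along -y. First I'll shut the gripper and move above the slide.

Request:
servo_tool([
  [0.01, -0.025, 0.02, -1],
  [0.02, -0.05, 0.04, -2],
  [0.03, -0.075, 0.06, -2.6],
  [0.04, -0.097, 0.08, -2.6],
  [0.04, -0.097, 0.08, -2.6],
  [0.04, -0.097, 0.08, -2.6],
  [0.04, -0.097, 0.08, -2.6],
  [0.04, -0.097, 0.08, -2.6],
], claw=255, newtons=20)

```text
t: 2.7
tcp_pos: [0.5289, 0.0398, 0.1541]
eef_rot: [0.0, 0.691, 0.723, 0.0]
wrist_force: [0.1, -0.6, 0.8]
grip_width: 0.152
gripper_force: 0.0
```

Run:
```python
from h import *
np.set_printoptions(precision=4,suppress=True)
P={n:arm.get_image(n) for n in ("scene","side","wrist")}
for q,z in dict(slide_well=.071,pad_top=.071,marked_stop_mid=.061,plain_stop_mid=.061).items():
    for n,p in P.items():
        for k in arm.place_of(q,p)[:1]: print(q,n,np.round(k["pixel"],1),round(k["score"],2), at_z(p,k["pixel"],z)[:2])
cv2.imwrite("pics/d.png",P["wrist"]["frame"])
cv2.imwrite("pics/e.png",np.hstack([cv2.resize(P["scene"]["frame"][120:300,150:390],(400,300)),cv2.resize(P["side"]["frame"][130:310,170:410],(400,300))]))
s=arm.read_state(); print(s["t"],s["eef_rot"],s["tcp_pos"],s["grip_width"],s["wrist_force"])
```

```text
slide_well scene [285.3 212. ] 0.82 [0.5357 0.0494]
slide_well side [282.9 205.1] 0.73 [0.5253 0.0398]
slide_well wrist [279.8 217.6] 0.93 [0.5284 0.0409]
pad_top scene [344.1 226.7] 0.58 [0.5243 0.1874]
pad_top side [282.  205.4] 0.54 [0.5266 0.0413]
pad_top wrist [280.9 220.9] 0.67 [0.5295 0.0382]
marked_stop_mid scene [241.6 198.5] 0.71 [ 0.5249 -0.0734]
marked_stop_mid side [299.5 171.4] 0.89 [ 0.5403 -0.0885]
marked_stop_mid wrist [278.3 336.7] 0.82 [ 0.5325 -0.0755]
plain_stop_mid scene [330.4 220. ] 0.68 [0.5049 0.1471]
plain_stop_mid side [254.1 247.7] 0.85 [0.5318 0.1521]
plain_stop_mid wrist [280.5  64.9] 0.67 [0.5237 0.1558]
3.45 [-0.      0.6909  0.723  -0.    ] [0.528  0.04   0.1536] 0.005054602042741523 [-0.3954 -0.3669  0.1636]
```

View pics/d.png

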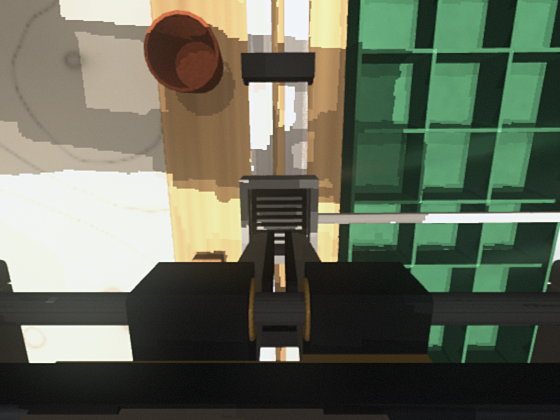

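View pics/e.png

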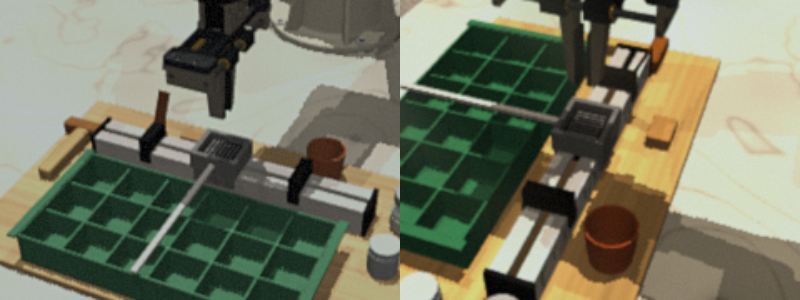

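The wrist view shows the rail vertical at column ~279 and the slide's well at (280,217), so the yaw and the position above the well are right. Next I'll go straight down and press.

Request:
servo_tool([
  [0.001, 0, 0.02, 0],
  [0.001, 0, 0.04, 0],
  [0.001, 0, 0.052, 0],
  [0.001, 0, 0.058, 0],
  [0.001, 0, 0.062, 0],
  [0.001, 0, 0.064, 0],
  [0.001, 0, 0.066, 0],
  [0.001, 0, 0.066, 0],
])

```text
t: 4.45
tcp_pos: [0.5282, 0.041, 0.0881]
eef_rot: [0.0, 0.691, 0.723, 0.0]
wrist_force: [-2.4, -0.6, 6.0]
grip_width: 0.004
gripper_force: 3.3
```

Request:
servo_tool([
  [0, 0, 0.001, 0],
  [0, 0, 0.002, 0],
  [0, 0, 0.003, 0],
  [0, 0, 0.003, 0],
  [0, 0, 0.003, 0],
])

```text
t: 5.08
tcp_pos: [0.5282, 0.041, 0.0855]
eef_rot: [0.0, 0.691, 0.723, 0.0]
wrist_force: [-2.5, -0.9, 9.4]
grip_width: 0.005
gripper_force: 4.6
```

The push is 9.4 N, which means the pad is about 4.5 mm down and the brake is free. I'll push along the rail slowly, pressed slightly deeper.

Request:
servo_tool([
  [0, 0, 0.0005, 0],
  [-0.003, 0, 0.0005, 0],
  [-0.008, 0, 0.0005, 0],
  [-0.014, 0, 0.0005, 0],
  [-0.02, 0, 0.0005, 0],
  [-0.026, 0, 0.0005, 0],
  [-0.032, 0, 0.0005, 0],
  [-0.032, 0, 0.0005, 0],
])

```text
t: 6.08
tcp_pos: [0.5299, 0.0086, 0.0851]
eef_rot: [0.0, 0.691, 0.723, 0.0]
wrist_force: [-3.1, -0.8, 10.1]
grip_width: 0.009
gripper_force: 4.8
```

Run:
```python
from h import *
np.set_printoptions(precision=4,suppress=True)
P={n:arm.get_image(n) for n in ("scene","side","wrist")}
for q,z in dict(slide_well=.071,marked_stop_mid=.061).items():
    for n,p in P.items():
        for k in arm.place_of(q,p)[:1]: print(q,n,np.round(k["pixel"],1),round(k["score"],2), at_z(p,k["pixel"],z)[:2])
cv2.imwrite("pics/f.png",np.hstack([cv2.resize(P["scene"]["frame"][120:300,150:390],(400,300)),cv2.resize(P["side"]["frame"][130:310,170:410],(400,300))]))
s=arm.read_state(); print(s["t"],s["tcp_pos"],s["wrist_force"])
```

```text
slide_well scene [270.2 205.1] 0.85 [0.5285 0.0064]
slide_well side [284.6 193.5] 0.97 [0.5359 0.006 ]
marked_stop_mid scene [241.7 199.5] 0.55 [ 0.5282 -0.0712]
marked_stop_mid side [299.9 175.9] 0.52 [ 0.5336 -0.0734]
marked_stop_mid wrist [277.9 363.1] 0.95 [ 0.5325 -0.0761]
6.525 [0.5299 0.0089 0.0851] [-2.612  -0.7948  8.6787]
```

View pics/f.png

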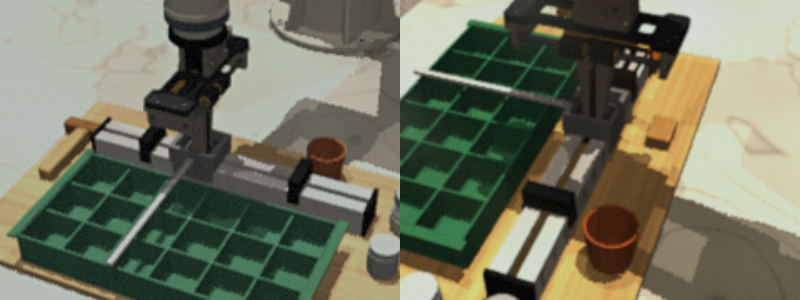

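The slide has come along, with its well now over crop (200,150), and the label is out of the fingers' way. About 41 mm remains, so I'll go on to just short of the stop and then creep.

Request:
servo_tool([
  [-0.003, 0, 0.0003, 0],
  [-0.008, 0, 0.0003, 0],
  [-0.014, 0, 0.0003, 0],
  [-0.02, 0, 0.0003, 0],
  [-0.026, 0, 0.0003, 0],
  [-0.031, 0, 0.0003, 0],
  [-0.035, 0, 0.0003, 0],
  [-0.037, 0, 0.0003, 0],
])

```text
t: 7.52
tcp_pos: [0.5321, -0.0272, 0.0849]
eef_rot: [0.0, 0.691, 0.723, 0.001]
wrist_force: [-1.0, 6.7, 9.3]
grip_width: 0.005
gripper_force: 4.9
```

Request:
servo_tool([
  [-0.001, 0, 0, 0],
  [-0.002, 0, 0, 0],
  [-0.003, 0, 0, 0],
  [-0.004, 0, 0, 0],
  [-0.005, 0, 0, 0],
  [-0.006, 0, 0, 0],
  [-0.006, 0, 0, 0],
])

```text
t: 8.4
tcp_pos: [0.5326, -0.0331, 0.085]
eef_rot: [0.001, 0.691, 0.723, 0.001]
wrist_force: [0.5, 6.5, 8.7]
grip_width: 0.011
gripper_force: 4.8
```

The side force rose to 6.5 N, so the slide appears to be against the stop. I'll check before letting the pad up.

Run:
```python
from h import *
np.set_printoptions(precision=4,suppress=True)
P={n:arm.get_image(n) for n in ("scene","side")}
for q,z in dict(slide_well=.071,marked_stop_mid=.061).items():
    for n,p in P.items():
        for k in arm.place_of(q,p)[:1]: print(q,n,np.round(k["pixel"],1),round(k["score"],2), at_z(p,k["pixel"],z)[:2])
cv2.imwrite("pics/g.png",np.hstack([cv2.resize(P["scene"]["frame"][160:250,210:330],(400,300)),cv2.resize(P["side"]["frame"][130:235,240:380],(400,300))]))
s=arm.read_state(); print(s["t"],s["tcp_pos"],s["wrist_force"])
```

```text
slide_well scene [258.7 201.8] 0.91 [ 0.5294 -0.0235]
slide_well side [292.8 187.2] 0.92 [ 0.5285 -0.019 ]
marked_stop_mid scene [240.1 197.6] 0.49 [ 0.5235 -0.0785]
marked_stop_mid side [301.4 175.2] 0.58 [ 0.5316 -0.077 ]
8.7 [ 0.5326 -0.0331  0.085 ] [-0.9676  6.1915  9.3178]
```

View pics/g.png

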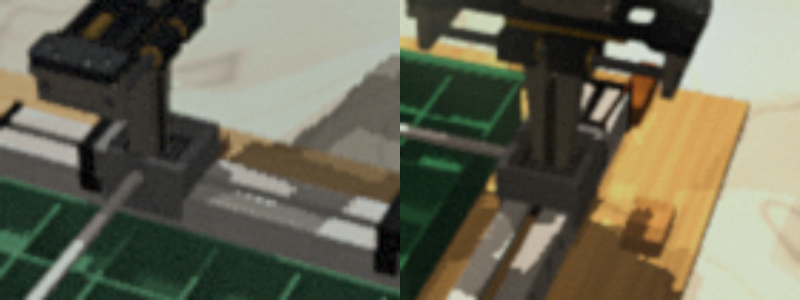

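The scene crop shows the slide's left face against the black clip at about (100,165), and the fingers have slid along the pad. That matches 6 N of side force with the pad fully free. Now I'll lift straight up.

Request:
servo_tool([
  [0, 0, -0.002, 0],
  [0, 0, -0.005, 0],
  [0, 0, -0.009, 0],
  [0, 0, -0.02, 0],
  [0, 0, -0.04, 0],
  [0, 0, -0.065, 0],
  [0.02, 0, -0.09, 0],
  [0.05, 0, -0.11, 0],
])

```text
t: 9.7
tcp_pos: [0.5292, 0.0159, 0.1953]
eef_rot: [0.0, 0.691, 0.722, 0.0]
wrist_force: [1.0, -0.6, 0.4]
grip_width: 0.003
gripper_force: 0.0
```

Request:
servo_tool([
  [0.02, 0, -0.01, 0],
  [0.03, 0, -0.01, 0],
  [0.03, 0, -0.01, 0],
  [0.03, 0, -0.01, 0],
])

```text
t: 10.2
tcp_pos: [0.5274, 0.0454, 0.2032]
eef_rot: [-0.0, 0.691, 0.723, -0.001]
wrist_force: [-0.3, -1.4, -1.2]
grip_width: 0.002
gripper_force: 0.0
```

Run:
```python
from h import *
np.set_printoptions(precision=4,suppress=True)
P={n:arm.get_image(n) for n in ("scene","side","wrist")}
for q,z in dict(slide_well=.071,pad_top=.071,marked_stop_mid=.064,pot=.012,packet=.012).items():
    for n,p in P.items():
        for k in arm.place_of(q,p)[:1]: print(q,n,np.round(k["pixel"],1),round(k["score"],2), at_z(p,k["pixel"],z)[:2])
r=lambda n,r0,r1,c0,c1:cv2.resize(P[n]["frame"][r0:r1,c0:c1],(400,300))
cv2.imwrite("pics/i.png",np.vstack([np.hstack([r("scene",160,235,210,310),r("side",130,235,240,380)]),np.hstack([r("wrist",0,420,0,560),r("wrist",150,375,150,450)])]))
s=arm.read_state(); print(s["t"],s["tcp_pos"],s["wrist_force"])
```

```text
slide_well scene [258.8 203.1] 0.74 [ 0.5336 -0.0208]
slide_well side [291.6 185.4] 0.65 [ 0.5329 -0.0236]
pad_top scene [255.3 203.7] 0.68 [ 0.5392 -0.0269]
pad_top side [290.9 185.2] 0.5 [ 0.5344 -0.0237]
pad_top wrist [219.1 256.3] 0.47 [ 0.4692 -0.0101]
marked_stop_mid scene [240.3 201.3] 0.68 [ 0.5391 -0.0681]
marked_stop_mid side [298.1 172.9] 0.61 [ 0.5397 -0.0782]
pot scene [345.6 225.7] 0.93 [0.4522 0.1651]
pot side [295.2 283.2] 0.73 [0.4523 0.1594]
pot wrist [211.4  83.1] 0.56 [0.4497 0.1607]
packet scene [286.9 232.9] 0.68 [0.5374 0.0536]
packet side [325.4 214.2] 0.7 [ 0.4596 -0.0314]
packet wrist [222.5 258.4] 0.57 [ 0.4619 -0.0377]
11.1 [0.5277 0.046  0.2038] [-0.2011  0.1412  0.8984]
```

View pics/i.png

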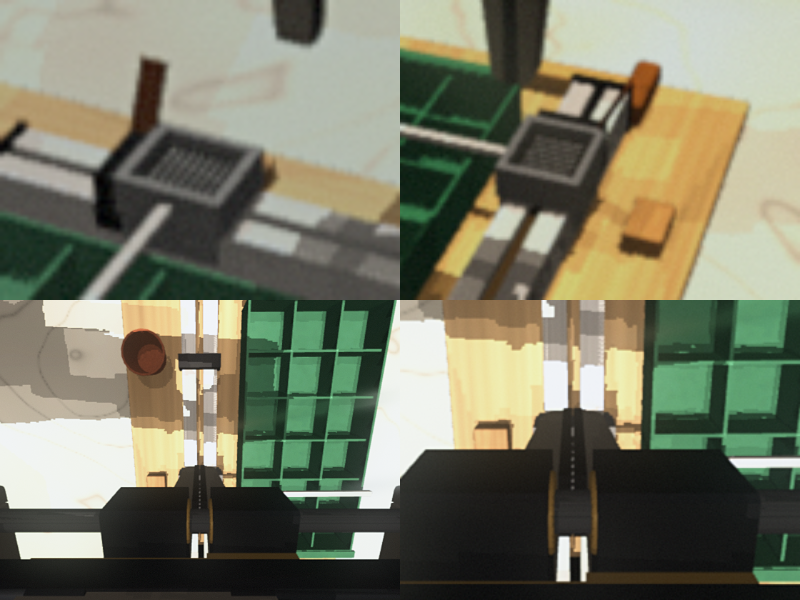

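The slide appears flush with the labelled clip and the pad is back up, with the clip at about (105,180) in the top-left crop. I'll take one wrist look from past the stop to confirm there's no gap.

Request:
servo_tool([
  [-0.02, 0, -0.01, 0],
  [-0.05, 0, -0.02, 0],
  [-0.08, 0, -0.02, 0],
  [-0.11, 0, -0.02, 0],
  [-0.14, 0, -0.02, 0],
  [-0.16, 0, -0.02, 0],
  [-0.17, 0, -0.02, 0],
  [-0.17, 0, -0.02, 0],
])

```text
t: 12.1
tcp_pos: [0.5354, -0.124, 0.2237]
eef_rot: [-0.0, 0.691, 0.723, 0.0]
wrist_force: [-0.2, -0.4, 0.2]
grip_width: 0.005
gripper_force: 0.0
```

Run:
```python
from h import *
np.set_printoptions(precision=4,suppress=True)
p=arm.get_image("wrist")
for q,z in dict(slide_well=.071,pad_top=.071,marked_stop_mid=.066).items():
    for k in arm.place_of(q,p)[:1]: print(q,np.round(k["pixel"],1),round(k["score"],2), at_z(p,k["pixel"],z)[:2])
cv2.imwrite("pics/j.png",cv2.resize(p["frame"][60:285,130:430],(800,600)))
```

```text
slide_well [279.1  98.2] 0.59 [ 0.5303 -0.0247]
pad_top [280.1  96.4] 0.89 [ 0.5312 -0.0231]
marked_stop_mid [278.6 144.9] 0.61 [ 0.5318 -0.0683]
```

View pics/j.png

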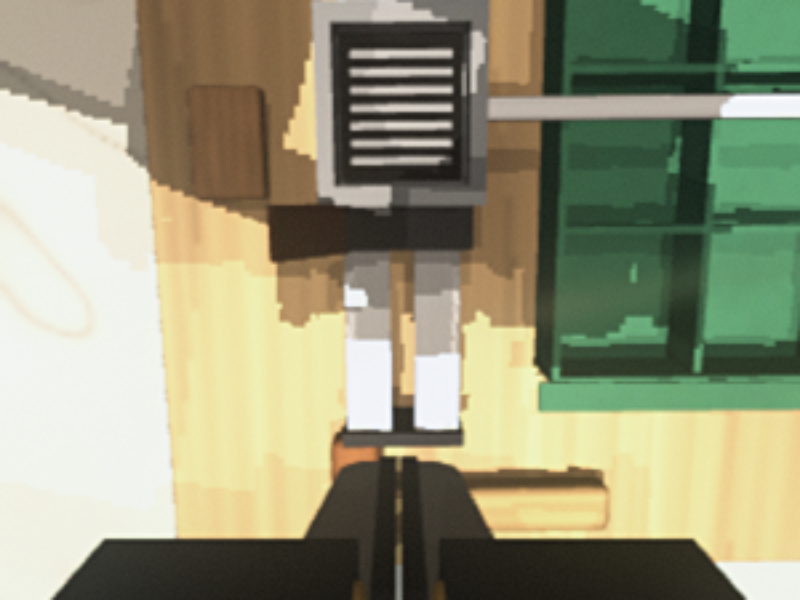

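The wrist view shows the slide's end wall at row ~203 flush with the labelled clip at rows 205–250, with no gap. The pad is up, and the packet and dibber haven't moved.

```bash
python3 -c "
from cell import arm
print(arm.sign_off())"
```

```text
the job is handed in; nothing more can be done
None
```

The slide is right up against the stop with the plant label, its pad has sprung back up, and the arm is clear. The job was handed in at about 12 s with nothing else on the bench seen to have moved.

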